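# Tare the ink scale

## Robot

A 6-joint arm with a two-finger parallel gripper is mounted at the origin on the work surface. World frame = base frame: x ahead of the robot, y to its left, z up, the work surface at z = 0. Lengths are in m, angles in rad, forces in N, time in s.
With the tool pointing down it reaches from about 0.3 to 1 m from the base axis. Payload 5.1 kg.
Tool frame: the origin (TCP) lies between the finger pads; the fingertips stand 19 mm ahead of it and the grasp point (between the pads) is the TCP; x points along the fingers, y is the direction in which the jaws open and shut, and the axes are right-handed (so a half turn about x gives the same grasp; the last joint's range is limited). The gripper opens to 95 mm and grips with 3 to 60 N. Pads are 20 mm wide; open, the fingers measure 119 mm over their backs; the gripper's body (75 mm by 180 mm) begins 59 mm behind the grasp point.
Start: joints at [-1.392, 0.124, 1.65, -0, 1.367, -0.083], TCP at [0.168, -0.628, 0.234] pointing down, gripper open.
Joint ranges: [-2.61, 2.61], [-1.02, 2.33], [0.03, 2.71], [-1.35, 4.49], [0.32, 2.68], [-2.91, 2.91]. Speed limits (rad/s): [2.57, 2.57, 3.14, 3.14, 3.14, 3.14].

## Interface

Orientations are given as a unit quaternion [x, y, z, w].
In Python, from plant import read_state, imaging, workorder gives the robot as it stands.
- The arm moves only by the tool apply_moves, never from a script. Its argument "rows" is a list of rows, each a list of 6 numbers: the shift along the tool's x, y, z each as a share of 300 mm, from -1 to 1, then the turn, a rotation vector about the tool's x, y, z each as a share of 360 degrees, from -1 to 1. A call has exactly 10 rows; each row shifts and turns the pose as measured when the row begins, along the tool's axes as they then stand; what a row does not reach is not made up. A row lasts 1/12 s, in which the tool goes at most 41.7 mm and 7.16 degrees, less where a joint would pass 70% of its speed; a pose out of reach is approached as far as the arm can. A call with a number of a shift or a turn outside -1 to 1 is refused whole. A call with a gripper value outside its range is refused whole. "jaw" is the opening in per cent of the stroke, from 0 (shut) to 100 (fully open), set as the call begins (left out, the last holds). The fingers move at their own pace and stop on an object; the grip force is fixed at half the most. Time passes only in rows, so rows that do not move let the fingers close, or fill a call up. It gives the time, the measured TCP pose, the force and the opening at its end, in the units of the state.
- read_state(): the state, without advancing time (a new reading comes with each control period).
- imaging.read_camera(name): name is "scene" or "top" or "wrist"; returns the picture (384x512x3 uint8, red, green, blue); there is no depth.
- imaging.camera_params(name): a dict with "fx", "fy", "cx", "cy" (pixels), "eye" and "attitude" of the camera in the world; the wrist camera has in their place "mount" (4x4, takes a point from camera to tool coordinates, whose origin is the TCP and whose axes are the tool frame's). Camera axes: x right, y down, z forward; pixel columns grow to the right and rows downward; lengths in m; the calibration is good to about 2 mm. A picture is of the moment at which its call begins: read the wrist's pose just before it. camera_params takes no time and is no camera call.
- workorder.sign_off(): hands the job in, once; it reports no verdict.
Trained networks look in the newest picture that a camera, given by its name, has taken for a name from the list of things; names that differ only in an ending like _2 or _b are one class to them, and where a whole thing is asked for, a point or a joint stands for the part that bears it (a point fixed in the world has none). Each returns a list of dicts, best first, with "score" (0 to 1); they miss things now and then, are a little off and sometimes report something else, mostly with a low value. They report only what shows in the picture. A call takes as long as a camera call. They do not tell look-alikes from the thing itself.
- imaging.regions_of(camera, name): "mask" (384x512 bool, what is visible of it) and "rect" ([left, top, right, bottom] in pixels, round what is visible of it).
- imaging.pinpoint(camera, name): "uv" ([column, row] in pixels: a listed point, or the origin of a listed thing).
The state is a dict: "clock": time; "joint_pos": joint angles; "qvel": joint speeds; "joint_torque": joint torques, N m; "tool_pos": TCP position; "orientation": TCP orientation; "force": force on the tool from outside, world axes, zero at the start; "torque": the same for the moment, N m; "width": opening from 0.0 (shut) to 1.0 (fully open).
Only numpy, scipy, OpenCV 4.12 (cv2) and the standard library are available. Lean on these libraries where they do the work, as an engineer would, in place of code of your own. Each camera call takes 0.05 s, during which the arm holds its last target. There are 200 camera calls.

## Task

The empty purple cup stands on the bench scale ready for mixing ink. With the fingertips, lightly press the blue tare key, the rightmost as you face the scale's key panel, well in, keep it in for a good second, then let it come up and draw the hand back at least 10 cm from it. Do not touch the pan or the cup (that would spoil the zero), press no other key of the scale, and leave everything else alone, the exposure timer with its own blue key too.

Things in the scene. Friction and masses are not known exactly. Their poses are not given: they have to be found in the camera images.
- scale: Bench scale fixed on the table, off-white, 310 mm deep (x) x 240 wide (y). Origin: centre of its underside, on the table; x from its front (keys, towards the robot at yaw 0) to its back (pan), y to its left, z up. The front panel slopes down to the front by 0.21 rad from x -0.056, z 0.065 to x -0.16, z 0.043: display above, row of 4 keys (each 20 x 26 mm, 8 mm proud) on a dark strip at x -0.13.
- scale_pan: The scale's bare steel pan, 186 x 226 mm, 10 mm thick, part of the scale, not to be touched; origin at the centre of its underside, 78 mm above the table; its top is 88 mm above the table. Its front edge lies about 100 mm behind the middle of the key row.
- key_tare_top (a point): Centre of the top face of the blue tare key when it is up (moves with the key), about 57 mm above the table; its z is the panel's normal, which leans 12 degrees towards the scale's front.
- key_tare (a joint): Blue tare key at y = -0.078 (right end of the row) on the scale. It slides along the panel's normal: 0 = up, 0.005 m = fully in, sprung: about 1.2 N to start it, 4.2 N fully in; springs back when let go.
- key_mode (a joint): White mode key at y = -0.026 (52 mm left of the tare key) on the scale. It slides along the panel's normal: 0 = up, 0.005 m = fully in, sprung: about 1.2 N to start it, 4.2 N fully in; springs back when let go.
- key_unit (a joint): White unit key at y = +0.026 on the scale. It slides along the panel's normal: 0 = up, 0.005 m = fully in, sprung: about 1.2 N to start it, 4.2 N fully in; springs back when let go.
- key_power (a joint): Red power key at y = +0.078 (left end) on the scale. It slides along the panel's normal: 0 = up, 0.005 m = fully in, sprung: about 1.2 N to start it, 4.2 N fully in; springs back when let go.
- cup_purple: Empty purple plastic mixing cup, loose, upright on the pan; 118 mm tall, 82 mm across the rim, 62 mm at the foot, so its rim stands 206 mm above the table; origin at the centre of its underside.
- cup_yellow: Empty yellow plastic cup, loose, upright on the table; 118 mm tall, 82 mm across the rim; origin at the centre of its underside.
- pigment_jar: Small teal pigment jar with black cap, loose, upright on the table just in front of the scale; 48 mm across, 58 mm tall; origin at the centre of its underside.
- tape_roll: Roll of tan tape lying flat on the table, loose, 96 mm across, 25 mm high; origin at the centre of its underside.
- ink_knife: Ink spatula lying on the table, loose, 180 mm long along its x; origin at its middle, on the underside.
- timer: Exposure timer, dark grey box fixed on the table, 136 mm deep (x) x 184 wide (y), 80 mm high to the top of its black dial, with a dark red display, and a green, a blue and a red key along its front. Not to be touched. Origin at the centre of its underside. It stands on the other side from the scale; which of the two is on the left changes.
- screen: Printing screen: wooden frame 370 x 290 mm with stretched mesh, held by two steel hinge clamps on a board 460 (x) x 360 mm (y), fixed; a wooden squeegee lies across it; frame 48 mm high, squeegee 74, clamps 109. Not to be touched. Origin at the middle of the board's right (-y) edge, on the table.
Mind the look-alikes: they are no part of the job. Leave any pink or white look-alike of the cup_purple alone.

How it is judged:
By the outcome, as a careful person would: the job done as asked, in the order asked, and still so for the second after the job is handed in, with the robot touching nothing.
It also fails if it takes over 35 s, if anything falls off the work surface, if the arm or the gripper's body presses on something with over 40 N, if the wrist force passes 120 N, or if a joint passes its speed limit or range.

## Working session

There is one attempt and no reset: what is moved stays moved. The work goes in short steps, Python scripts to look and compute and a tool call to move; the robot and the scene stay as the last step left them, time stands still between calls to the robot, and variables do not carry over. Pictures are saved under pics/ and viewed, about 8 in all and at most 12, crops included, and the job is handed in when it is done.

Besides the shell and the picture viewer there is one more tool, called after "Call:" as name(argument=value, ...) on one line, values as JSON. apply_moves: Moves the arm, as the interface text tells. Shift numbers are shares of 300 mm and turn numbers shares of 360 degrees, none past 1 either way. Its arguments: {"type":"object","properties":{"rows":{"type":"array"},"jaw":{"type":"number"}},"required":["rows"]}

```bash
ls; mkdir -p pics
cat > h.py <<'E'
import numpy as np, cv2
from scipy.spatial.transform import Rotation as R
from plant import read_state, imaging, workorder
def cam(name, st=None):
    p=imaging.camera_params(name); K=(p['fx'],p['fy'],p['cx'],p['cy'])
    if 'mount' in p:
        st=st or read_state(); M=np.array(p['mount']); Rt=R.from_quat(st['orientation']).as_matrix()
        return K, Rt@M[:3,3]+np.array(st['tool_pos']), Rt@M[:3,:3]
    a=np.array(p['attitude']); A=a if a.shape==(3,3) else R.from_quat(a).as_matrix()
    return K, np.array(p['eye']), A
def ray(c,uv):
    K,e,A=c; d=A@np.array([(uv[0]-K[2])/K[0],(uv[1]-K[3])/K[1],1]); return e,d
def onz(c,uv,z):
    e,d=ray(c,uv); return e+d*(z-e[2])/d[2]
def proj(c,P):
    K,e,A=c; q=A.T@(np.array(P)-e); return np.array([K[0]*q[0]/q[2]+K[2],K[1]*q[1]/q[2]+K[3]])
E
python3 - <<'E'
from h import *
for n in('scene','top'): print(n,imaging.camera_params(n))
print(imaging.camera_params('wrist')['mount'])
ims=[]
for n in('scene','top'):
    im=imaging.read_camera(n)[:,:,::-1]; ims.append(im); c=cam(n)
    cv2.imwrite(f'pics/{n}0.png',im)
    for o,z in(('key_tare_top',.057),('scale',0),('scale_pan',.078),('timer',0),('pigment_jar',0),('cup_purple',.088)):
        for r in imaging.pinpoint(n,o)[:2]: print(n,o,np.round(r['uv'],1),round(r['score'],2),onz(c,r['uv'],z).round(3))
cv2.imwrite('pics/both.png',np.hstack([cv2.resize(i,(400,300),interpolation=cv2.INTER_AREA) for i in ims]))
s=read_state();print(s)
E
```

```text
pics
scene {'fx': 411.8648785388113, 'fy': 411.8648785388113, 'cx': 257.2748671480146, 'cy': 190.24046653517354, 'eye': array([ 1.19229435, -0.34706866,  1.21219435]), 'attitude': array([ 0.82749742,  0.49102227, -0.14258976, -0.23197695])}
top {'fx': 416.52865419514933, 'fy': 416.52865419514933, 'cx': 242.07921508488513, 'cy': 190.99499878014808, 'eye': array([ 0.33935271, -0.0091291 ,  1.53742605]), 'attitude': array([-0.70234756,  0.70702978, -0.05760895,  0.0591439 ])}
[[ 4.49369967e-04 -2.54539550e-01  9.67062260e-01 -1.50847916e-01]
 [ 9.99999811e-01 -2.92389597e-04 -5.41634825e-04  3.39759268e-04]
 [ 4.20626430e-04  9.67062321e-01  2.54539370e-01 -7.11625698e-02]
 [ 0.00000000e+00  0.00000000e+00  0.00000000e+00  1.00000000e+00]]
scene key_tare_top [202.4 244.5] 0.62 [ 0.653 -0.256  0.057]
scene key_tare_top [172.9 204.5] 0.52 [ 0.479 -0.281  0.057]
scene scale [198.8 244.9] 0.78 [ 0.623 -0.262  0.   ]
scene scale_pan [201.2 254. ] 0.89 [ 0.689 -0.273  0.078]
scene timer [327.6 173.4] 0.75 [0.591 0.252 0.   ]
scene pigment_jar [216.3 191.1] 0.58 [ 0.467 -0.126  0.   ]
scene cu
[... 564 characters left out ...]
 [240.6 137.3] 0.66 [ 0.777 -0.003  0.088]
{'clock': 0.7, 'joint_pos': array([-1.39161401e+00,  1.23765879e-01,  1.65026979e+00, -2.12934164e-05,
        1.36752268e+00, -8.26007473e-02]), 'qvel': array([-0.00106754,  0.0006714 , -0.00014214,  0.00246058,  0.00098838,
       -0.00153762]), 'joint_torque': array([ 5.73357374e-04, -4.17438626e+01, -3.60135341e+01,  7.75892660e-02,
        4.28598002e-02,  2.21911586e-05]), 'tool_pos': array([ 0.16818707, -0.62785819,  0.2336962 ]), 'orientation': array([-0.70105116, -0.09227927,  0.70106472, -0.09230421]), 'force': array([0.61006663, 0.00362597, 0.30517568]), 'torque': array([-0.04681851,  0.01854722, -0.01022785]), 'width': 1.001825623244933}
```

View pics/top0.png

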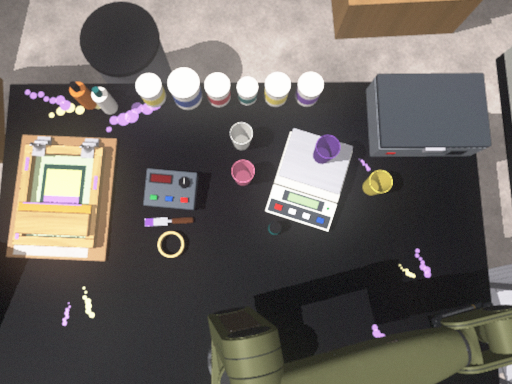

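View pics/scene0.png

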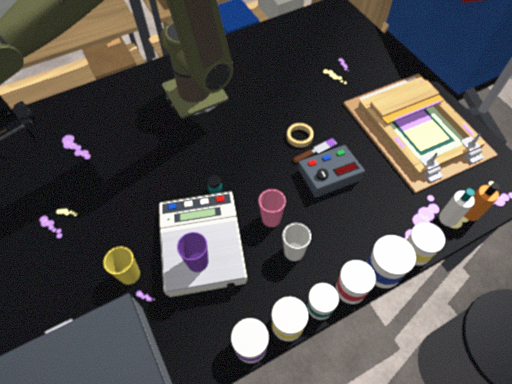

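The top view shows the scale at about (310,180). Its key row runs red (278,207), white, white, blue (320,220). The timer's own blue key is at (168,198), far to the left. The jar is at (274,228), in front of the red key. I'll measure the two end keys by colour.

Run:
```python
from h import *
def blob(im,h0,h1,roi,smin=120):
    hsv=cv2.cvtColor(im,cv2.COLOR_BGR2HSV); m=(hsv[...,1]>smin)&(hsv[...,2]>70)
    h=hsv[...,0].astype(int); m&=((h>=h0)&(h<=h1)) if h0<h1 else ((h>=h0)|(h<=h1))
    k=np.zeros_like(m);x0,y0,x1,y1=roi;k[y0:y1,x0:x1]=1;m&=k
    v,u=np.nonzero(m);return np.array([u.mean(),v.mean()]),len(u)
for n,rb,rr in(('top',(310,210,332,230),(268,198,288,216)),('scene',(163,198,182,214),(212,193,230,207))):
    im=cv2.imread(f'pics/{n}0.png');c=cam(n)
    b,nb=blob(im,100,128,rb);r,nr=blob(im,170,8,rr)
    B=onz(c,b,.057);Q=onz(c,r,.057);d=Q-B
    print(n,b,nb,r,nr,B.round(4),Q.round(4),'len',np.linalg.norm(d).round(4),'yaw',np.degrees(np.arctan2(-d[0],d[1])).round(1))
im=cv2.imread('pics/top0.png')[120:245,250:360]
im2=cv2.imread('pics/scene0.png')[170:300,140:260]
cv2.imwrite('pics/crop.png',np.hstack([cv2.resize(im,(400,400),interpolation=cv2.INTER_CUBIC),cv2.resize(im2,(400,400),interpolation=cv2.INTER_CUBIC)]))
s=read_state();print(R.from_quat(s['orientation']).as_matrix().round(3))
```

```text
top [319.59090909 219.97727273] 44 [277.97727273 206.63636364] 44 [ 0.4798 -0.282   0.057 ] [ 0.5287 -0.1349  0.057 ] len 0.155 yaw -18.4
scene [172.07843137 206.09803922] 51 [219.86 198.5 ] 50 [ 0.4837 -0.2856  0.057 ] [ 0.5323 -0.1381  0.057 ] len 0.1553 yaw -18.2
[[-0.     0.259 -0.966]
 [-0.    -0.966 -0.259]
 [-1.     0.     0.   ]]
```

View pics/crop.png

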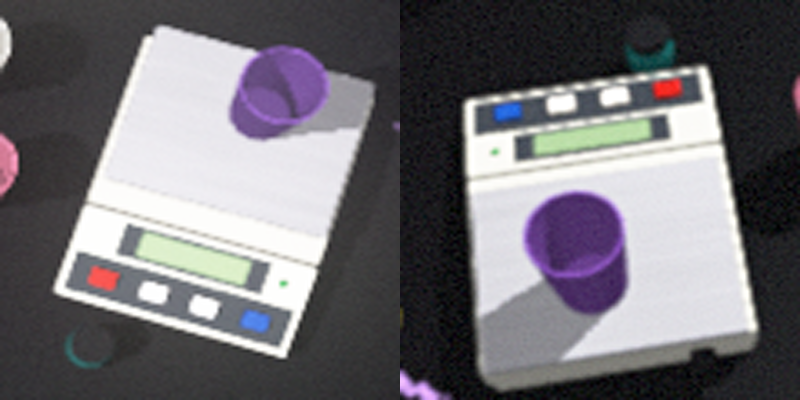

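Both cameras agree: tare key at about (0.482, -0.284, 0.057) and scale yaw -18.3°. The red-to-blue distance measures 155 mm, against 156 mm by the description. The blue key at the right end of the scale's row, by the green dot, is the target. The timer's blue key is on another device 0.5 m away. Next: turn, close the jaws and move across.

Call:
apply_moves(rows=[[0,0,0,0.0185,0,0],[0,0,0,0.0185,0,0],[0,0,0,0.0185,0,0],[0,0,0,0.0185,0,0],[0,0,0,0.0185,0,0],[0,-0.11,-0.045,0,0,0],[0,-0.12,-0.047,0,0,0],[0,-0.12,-0.047,0,0,0],[0,-0.12,-0.047,0,0,0],[0,-0.12,-0.047,0,0,0]], jaw=0)

```text
clock: 1.53
tool_pos: [0.2935, -0.4863, 0.2331]
orientation: [-0.695, 0.128, 0.696, 0.126]
force: [-0.0, -0.1, 0.4]
width: 0.358
```

```bash
cat >> h.py <<'E'
def target(key,yaw,d):
    ex=np.array([np.cos(yaw),np.sin(yaw),0]);ey=np.array([-np.sin(yaw),np.cos(yaw),0]);z=np.array([0,0,1.])
    n=-np.sin(.21)*ex+np.cos(.21)*z; X=-n;Y=-ey
    return np.array(key)+n*d, np.column_stack([X,Y,np.cross(X,Y)])
def need(key,yaw,d):
    s=read_state();Rt=R.from_quat(s['orientation']);p,T=target(key,yaw,d)
    print('t',s['clock'],'pos',s['tool_pos'].round(4),'F',s['force'].round(2),'w',round(s['width'],3))
    print('shift mm (tool)',(Rt.inv().apply(p-s['tool_pos'])*1e3).round(1),'share',(Rt.inv().apply(p-s['tool_pos'])/.3).round(3))
    rv=(Rt.inv()*R.from_matrix(T)).as_rotvec();print('turn share',(rv/2/np.pi).round(4),'after-turn shift mm',(T.T@(p-s['tool_pos'])*1e3).round(1))
KEY=[.482,-.284,.057];YAW=np.radians(-18.3)
E
python3 -c "
from h import *
need(KEY,YAW,.10)"
```

```text
t 1.5333 pos [ 0.2935 -0.4863  0.2331] F [-0.   -0.06  0.45] w 0.358
shift mm (tool) [  77.6 -255.3  -83.8] share [ 0.259 -0.851 -0.279]
turn share [-0.0067  0.0334 -0.0012] after-turn shift mm [  96.3 -251.2  -76.2]
```

Call:
apply_moves(rows=[[0,-0.122,-0.04,0,0,0],[0,-0.122,-0.04,0,0,0],[0,-0.122,-0.04,0,0,0],[0,-0.122,-0.04,0,0,0],[0,-0.122,-0.04,0,0,0],[0,-0.122,-0.04,0,0,0],[0,-0.11,-0.03,0,0,0],[0,0,0,-0.0067,0,0],[0,0,0,0,0.0167,0],[0,0,0,0,0.0167,0]])

```text
clock: 2.37
tool_pos: [0.473, -0.2613, 0.235]
orientation: [0.772, -0.12, -0.617, -0.094]
force: [0.4, 0.0, -0.9]
width: 0.004
```

```bash
python3 -c "
from h import *
need(KEY,YAW,.10)
c=cam('wrist');im=np.ascontiguousarray(imaging.read_camera('wrist')[:,:,::-1]);cv2.imwrite('pics/w1.png',im)
print('pred',proj(c,KEY))
for r in imaging.pinpoint('wrist','key_tare_top')[:2]:print(r,onz(c,r['uv'],.057))
"
```

```text
t 2.3667 pos [ 0.473  -0.2613  0.235 ] F [ 0.39  0.04 -0.86] w 0.004
shift mm (tool) [77.1 18.4 23. ] share [0.257 0.061 0.077]
turn share [ 0.0021 -0.0019 -0.    ] after-turn shift mm [77.4 18.7 21.8]
pred [269.44488639 204.89382295]
{'uv': [267.4, 206.9], 'score': 0.86} [ 0.48062098 -0.28128708  0.057     ]
```

View pics/w1.png

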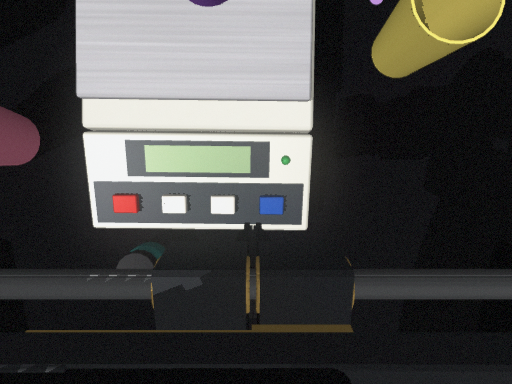

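The wrist view shows the blue key at (271,205), against a predicted (269,205). The closed fingertips are at (253,227), and the row reads red–white–white–blue from left to right. The estimate holds to about 1–2 mm, so I'll align and come down to 16 mm above the key.

Call:
apply_moves(rows=[[0,0.061,0.077,0.0021,-0.0019,0],[0.09,0,0,0,0,0],[0.09,0,0,0,0,0],[0.09,0,0,0,0,0],[0.09,0,0,0,0,0],[0.08,0,0,0,0,0],[0,0,0,0,0,0],[0,0,0,0,0,0],[0,0,0,0,0,0],[0,0,0,0,0,0]])

```text
clock: 3.3
tool_pos: [0.4698, -0.2872, 0.1044]
orientation: [0.763, -0.128, -0.626, -0.102]
force: [-0.1, -0.1, -0.2]
width: 0.002
```

```bash
python3 -c "
from h import *
need(KEY,YAW,.019)
c=cam('wrist');im=np.ascontiguousarray(imaging.read_camera('wrist')[:,:,::-1])
s=read_state();tip=s['tool_pos']+R.from_quat(s['orientation']).apply([.019,0,0]);print('tip px',proj(c,tip),'key px',proj(c,KEY))
cv2.imwrite('pics/w2.png',cv2.resize(im[150:350,130:400],(800,593),interpolation=cv2.INTER_CUBIC))
for r in imaging.pinpoint('wrist','key_tare_top')[:2]:print(r,onz(c,r['uv'],.057))
"
```

```text
t 3.3 pos [ 0.4698 -0.2872  0.1044] F [-0.09 -0.09 -0.18] w 0.002
shift mm (tool) [29.5 -7.  -0.7] share [ 0.098 -0.023 -0.002]
turn share [-0.0012  0.0019 -0.001 ] after-turn shift mm [29.5 -6.8 -0.4]
tip px [252.03296983 241.52191998] key px [241.02959689 222.95422092]
{'uv': [243.9, 223.8], 'score': 0.59} [ 0.48086328 -0.285599    0.057     ]
```

View pics/w2.png

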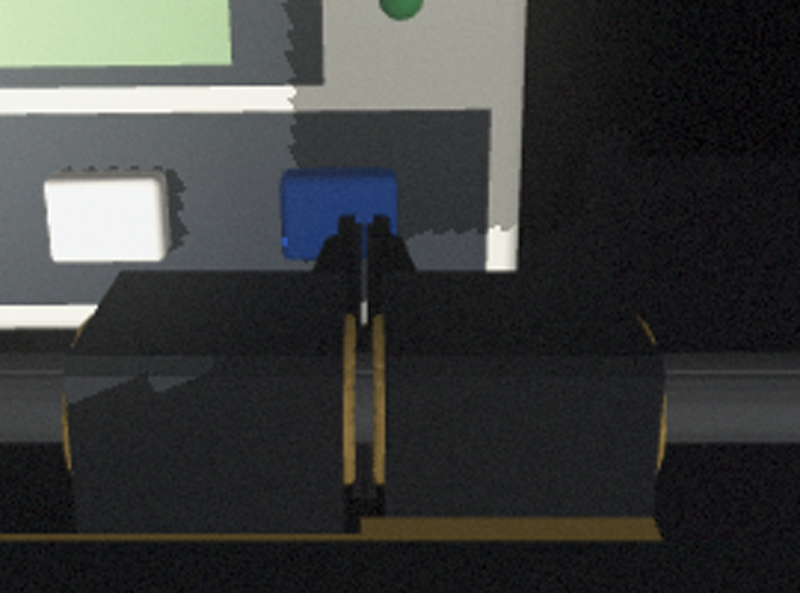

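Laterally the tip is about 6 mm right of the key centre, at crop (365,240) against key (340,216). The fore-aft position is right. I'll correct sideways and go to about 8 mm above the key.

Call:
apply_moves(rows=[[0,-0.02,0,-0.0012,0.0019,-0.001],[0,0,0,0,0,0],[0.025,0,0,0,0,0],[0.025,0,0,0,0,0],[0.022,0,0,0,0,0],[0,0,0,0,0,0],[0,0,0,0,0,0],[0,0,0,0,0,0],[0,0,0,0,0,0],[0,0,0,0,0,0]])

```text
clock: 4.23
tool_pos: [0.4781, -0.2833, 0.085]
orientation: [0.77, -0.124, -0.619, -0.099]
force: [-0.2, -0.1, -1.0]
width: 0.008
```

```bash
python3 -c "
from h import *
need([.4815,-.285,.057],YAW,.019)
c=cam('wrist');im=np.ascontiguousarray(imaging.read_camera('wrist')[:,:,::-1])
cv2.imwrite('pics/w3.png',cv2.resize(im[150:350,130:400],(800,593),interpolation=cv2.INTER_CUBIC))
"
```

```text
t 4.2333 pos [ 0.4781 -0.2833  0.085 ] F [-0.2  -0.06 -1.01] w 0.008
shift mm (tool) [9.1 0.5 2.2] share [0.03  0.002 0.007]
turn share [ 0.0002 -0.0011 -0.0003] after-turn shift mm [9.1 0.5 2.1]
```

View pics/w3.png

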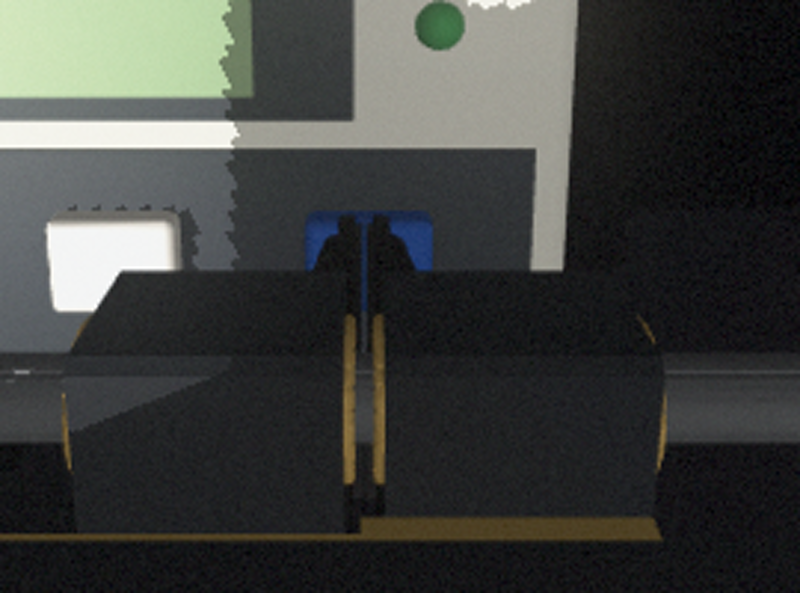

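The fingertips at (363,235) are now centred on the blue key, which spans 305–433. The white key at 115 is well clear. I'll approach contact slowly.

Call:
apply_moves(rows=[[0,0.001,0.007,0,-0.0011,0],[0.01,0,0,0,0,0],[0.007,0,0,0,0,0],[0.005,0,0,0,0,0],[0.005,0,0,0,0,0],[0.003,0,0,0,0,0],[0,0,0,0,0,0],[0,0,0,0,0,0],[0,0,0,0,0,0],[0,0,0,0,0,0]])

```text
clock: 5.12
tool_pos: [0.4782, -0.2841, 0.076]
orientation: [0.768, -0.124, -0.621, -0.099]
force: [-0.7, 1.3, 0.9]
width: 0.004
```

```bash
python3 -c "
from h import *
need([.4815,-.285,.057],YAW,.019)"
```

```text
t 5.1167 pos [ 0.4782 -0.2841  0.076 ] F [-0.7   1.27  0.94] w 0.004
shift mm (tool) [ 0.3 -0.2  0.6] share [ 0.001 -0.001  0.002]
turn share [ 0.0002 -0.0001 -0.0004] after-turn shift mm [ 0.3 -0.2  0.6]
```

Call:
apply_moves(rows=[[0.005,0,0,0,0,0],[0.005,0,0,0,0,0],[0.004,0,0,0,0,0],[0.003,0,0,0,0,0],[0,0,0,0,0,0],[0,0,0,0,0,0],[0,0,0,0,0,0],[0,0,0,0,0,0],[0,0,0,0,0,0],[0,0,0,0,0,0]])

```text
clock: 5.95
tool_pos: [0.4792, -0.2845, 0.0718]
orientation: [0.767, -0.124, -0.621, -0.099]
force: [-1.8, 2.8, 3.0]
width: 0.004
```

```bash
python3 -c "
from h import *
need([.4815,-.285,.057],YAW,.019)
for i in range(4):
  im=imaging.read_camera('wrist');print(read_state()['force'].round(2))
cv2.imwrite('pics/w4.png',cv2.resize(im[150:350,130:400,::-1],(800,593),interpolation=cv2.INTER_CUBIC))"
```

```text
t 5.95 pos [ 0.4792 -0.2845  0.0718] F [-1.81  2.81  2.97] w 0.004
shift mm (tool) [-4.1 -0.2  0.8] share [-0.014 -0.001  0.003]
turn share [ 0.0003  0.     -0.0003] after-turn shift mm [-4.1 -0.2  0.8]
[-2.2   1.59  4.08]
[-2.22  0.85  3.81]
[-1.69  1.19  3.14]
[-1.66  1.1   4.28]
```

Call:
apply_moves(rows=[[0.003,0,0,0,0,0],[0.003,0,0,0,0,0],[0,0,0,0,0,0],[0,0,0,0,0,0],[0,0,0,0,0,0],[0,0,0,0,0,0],[0,0,0,0,0,0],[0,0,0,0,0,0],[0,0,0,0,0,0],[0,0,0,0,0,0]])

```text
clock: 6.98
tool_pos: [0.4793, -0.2845, 0.0715]
orientation: [0.767, -0.123, -0.622, -0.099]
force: [-2.2, 1.2, 3.2]
width: 0.006
```

```bash
python3 -c "
from h import *
need([.4815,-.285,.057],YAW,.019)
for i in range(4):
  im=imaging.read_camera('wrist');print(read_state()['force'].round(2))
cv2.imwrite('pics/w4.png',cv2.resize(im[150:350,130:400,::-1],(800,593),interpolation=cv2.INTER_CUBIC))"
```

```text
t 6.9833 pos [ 0.4793 -0.2845  0.0715] F [-2.24  1.2   3.2 ] w 0.006
shift mm (tool) [-4.4 -0.2  0.9] share [-0.015 -0.001  0.003]
turn share [ 0.0004  0.0003 -0.0003] after-turn shift mm [-4.4 -0.2  0.9]
[-2.5   2.43  4.6 ]
[-3.51  0.64  4.75]
[-1.98  0.61  3.77]
[-3.04  1.36  4.12]
```

View pics/w4.png

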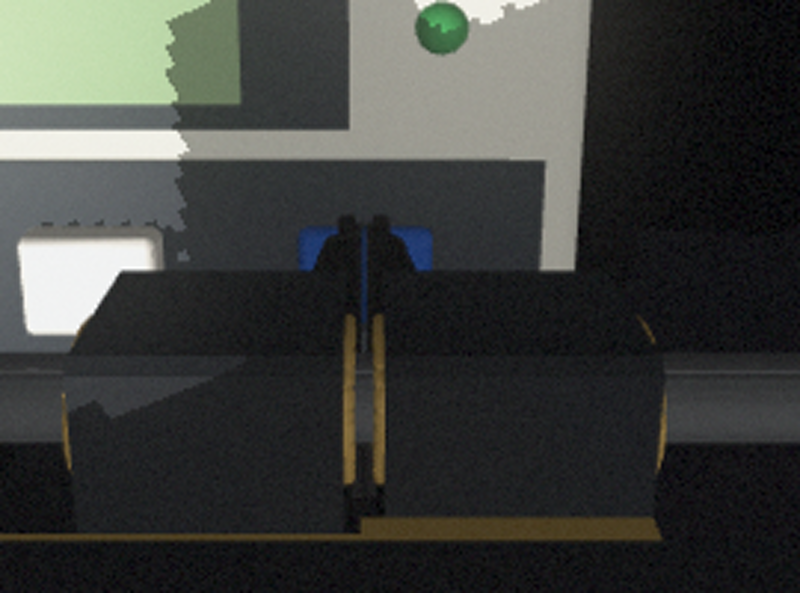

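The key is nearly in, at about 4.5 mm with 4–4.8 N, and the tips are still on it. Zero rows relax the push, so I'll send a steady small push to seat it against the stop and hold it there.

Call:
apply_moves(rows=[[0.004,0,0,0,0,0],[0.004,0,0,0,0,0],[0.004,0,0,0,0,0],[0.004,0,0,0,0,0],[0.004,0,0,0,0,0],[0.004,0,0,0,0,0],[0.004,0,0,0,0,0],[0.004,0,0,0,0,0],[0.004,0,0,0,0,0],[0.004,0,0,0,0,0]])

```text
clock: 8.02
tool_pos: [0.4797, -0.2847, 0.0713]
orientation: [0.763, -0.121, -0.627, -0.099]
force: [-8.2, 4.1, 13.2]
width: 0.003
```

```bash
python3 -c "
from h import *
need([.4815,-.285,.057],YAW,.019)
"
```

```text
t 8.0167 pos [ 0.4797 -0.2847  0.0713] F [-8.23  4.1  13.22] w 0.003
shift mm (tool) [-4.6 -0.3  1.3] share [-0.015 -0.001  0.004]
turn share [0.001  0.0023 0.0002] after-turn shift mm [-4.6 -0.3  1.2]
```

Force rose to 13 N with no more travel, so the key is fully in. I'll hold it once more with a lighter push, then let go.

Call:
apply_moves(rows=[[0.002,0,0,0,0,0],[0.002,0,0,0,0,0],[0.002,0,0,0,0,0],[0.002,0,0,0,0,0],[0.002,0,0,0,0,0],[0.002,0,0,0,0,0],[0.002,0,0,0,0,0],[0.002,0,0,0,0,0],[0.002,0,0,0,0,0],[0.002,0,0,0,0,0]])

```text
clock: 8.85
tool_pos: [0.4797, -0.2848, 0.0714]
orientation: [0.762, -0.119, -0.629, -0.099]
force: [-4.7, 3.2, 7.8]
width: 0.005
```

Call:
apply_moves(rows=[[-0.015,0,0,0,0,0],[-0.03,0,0,0,0,0],[-0.06,0,0,0,0,0],[-0.08,0,0,0,0,0],[-0.08,0,0,0,0,0],[-0.08,0,0,0,0,0],[-0.08,0,0,0,0,0],[-0.08,0,0,0,0,0],[-0.08,0,0,0,0,0],[0,0,0,0,0,0]])

```text
clock: 9.68
tool_pos: [0.4458, -0.2734, 0.2505]
orientation: [0.762, -0.119, -0.629, -0.099]
force: [1.1, -1.1, 1.3]
width: 0.004
```

```bash
python3 -c "
from h import *
need([.4815,-.285,.057],YAW,.019)
c=cam('wrist');im=imaging.read_camera('wrist');cv2.imwrite('pics/w5.png',im[:,:,::-1])
for n in ('scene','top'):
  a=cv2.imread(f'pics/{n}0.png');b=imaging.read_camera(n)[:,:,::-1];cv2.imwrite(f'pics/{n}1.png',b)
  for o in('cup_purple','pigment_jar','cup_yellow'):
    print(n,o,[(np.round(r['uv'],1),round(r['score'],2)) for r in imaging.pinpoint(n,o)[:2]])
"
```

```text
t 9.6833 pos [ 0.4458 -0.2734  0.2505] F [ 1.09 -1.05  1.31] w 0.004
shift mm (tool) [1.781e+02 3.000e-01 1.000e-01] share [0.594 0.001 0.   ]
turn share [0.0011 0.0031 0.0004] after-turn shift mm [178.1  -0.2   3.6]
scene cup_purple [(array([196.5, 260.2]), 0.66), (array([272. , 215.9]), 0.64)]
scene pigment_jar [(array([215.5, 190.6]), 0.75)]
scene cup_yellow [(array([128.2, 273.5]), 0.64)]
top cup_purple [(array([321.3, 153.3]), 0.77), (array([245.5, 174.9]), 0.75)]
top pigment_jar [(array([271.7, 226.3]), 0.43)]
top cup_yellow [(array([369.7, 187. ]), 0.66)]
```

View pics/w5.png

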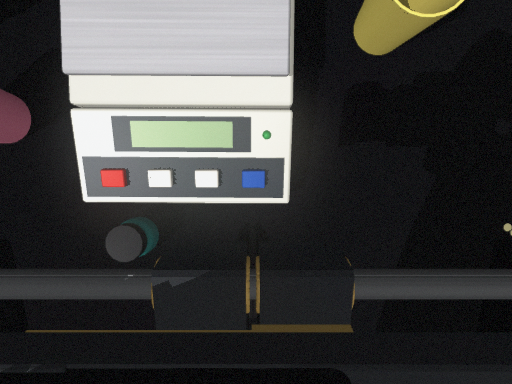

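View pics/scene1.png

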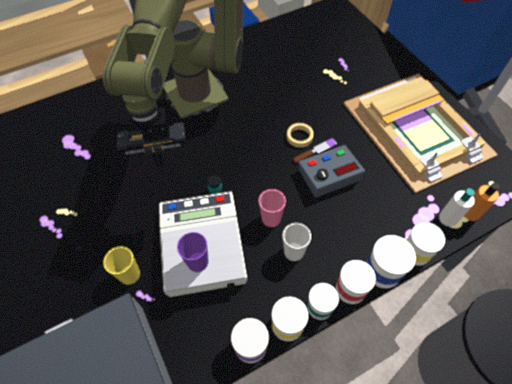

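The key is up again: the wrist view shows blue at (254,179), level with the other keys. In the scene view the cup (193,252), jar (215,186) and everything else look the same as before. The hand is about 18 cm away and clear.

```bash
python3 -c "
from h import *
print(workorder.sign_off())"
```

```text
the job is handed in; nothing more can be done
None
```

I pressed the scale's blue tare key with the closed fingertips, drew the hand back and handed the job in at about 10 s of the 35 s allowed.

- **Press:** the key stopped at about 4.6 mm by my estimate of its top, against 5 mm full travel. The force rose to about 13–16 N there with no further travel, so I took it as fully in. That is more than the 4.2 N needed, because I pushed it against its stop. I held it in for well over a second, then let it up.
- **After release:** the fingertips ended about 18 cm from the key, with the force back to sensor noise (1–2 N). The last wrist picture shows the blue key up, level with the other three.
- **Nothing else moved:** the purple cup, jar, yellow cup and timer look as they were in the scene camera. The networks' points agreed to within a few pixels, except where their second "cup_purple" hit landed on a look-alike cup. I have no direct reading of the key's travel or the scale's display.

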